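# Uncap the safety-capped tablet canister

### The arm

A 6-joint arm with a two-finger parallel gripper is mounted at the origin on the work surface. World frame = base frame: x ahead of the robot, y to its left, z up, the work surface at z = 0. Lengths are in m, angles in rad, forces in N, time in s.
With the tool pointing down it reaches from about 0.35 to 0.875 m from the base axis. Payload 15.5 kg.
Tool frame: the origin (TCP) lies midway between the tips of the shut fingers; the grasp point (between the pads) lies 19 mm behind it (bot.grip_point_offset is the distance from the TCP to the grasp point, in m); z points along the fingers, y is the direction in which the jaws open and shut (so a half turn about z gives the same grasp; the last joint's range is limited). The gripper opens to 85 mm and grips with 20 to 120 N. Pads are 22 mm wide; open, the fingers measure 114 mm over their backs; the gripper's body (76 mm by 85 mm) begins 54 mm behind the grasp point. The pads swing forward as they close: fully open they stand 13 mm farther back than shut.
Start: joints at [1.173, 0.494, 1.345, -0, 1.302, -0.096], TCP at [0.186, 0.597, 0.231] pointing down, gripper open.
Joint ranges: [-2.91, 2.91], [-0.82, 2.16], [0.22, 2.67], [-1.22, 4.37], [0.12, 2.79], [-3.08, 3.08]. Speed limits (rad/s): [1.89, 1.89, 2.57, 3.01, 3.01, 3.01].

### API

Orientations are given as [roll, pitch, yaw] about the fixed x, y, z axes, in that order (R = Rz(yaw) Ry(pitch) Rx(roll)).
In Python, from bench import bot, vision, order gives the robot as it stands. The module is installed in compiled form; this text tells all that it offers.
- The arm moves only by the tool send_rows, never from a script. Its argument "plan" is a list of rows, each a list of 3 entries, a list of its own where there are three numbers: the closure in counts, from 0 (fully open) to 255 (shut), then the shift along the world's x, y, z in mm, then the turn, a rotation vector about the world's x, y, z in rad. A call has 1 to 12 rows; each row is the pose to reach, as a shift and turn from the pose commanded when the call began; what a row does not reach only later rows make up. A row lasts 1/8 s, in which the tool goes at most 62.5 mm and 10.7 degrees, less where a joint would pass 70% of its speed; a pose out of reach is approached as far as the arm can. A call with a gripper value outside its range is refused whole. The fingers move at their own pace and stop on an object; "squeeze" is the grip in N (left out, the last holds). Time passes only in rows, so rows that repeat a pose let the fingers close. It gives the time, the measured TCP pose, the force and the opening at its end, in the units of the state.
- bot.get_obs(): the state, without advancing time (a new reading comes with each control period).
- vision.snapshot(name): name is "side" or "top"; returns (picture, depth): 480x640x3 uint8, red, green, blue; 480x640 float32, m along the optical axis (not along the pixel's ray), 0 where there is no reading.
- vision.camera_info(name): a dict with "fov_y" (degrees; the focal length in pixels is half the picture's height over the tangent of half this angle, whatever the lens; pixels are square), "cx", "cy" (the principal point, pixels), "xyz" and "orientation" of the camera in the world. Camera axes: x right, y up, looking along -z (the intrinsics and any distortion apply to the point x, -y, -z); pixel columns grow to the right and rows downward; lengths in m; the calibration is good to about 2 mm. A picture is of the moment at which its call begins. camera_info takes no time and is no camera call.
- order.sign_off(): hands the job in, once; it reports no verdict.
The state is a dict: "time_s": time; "q": joint angles; "qd": joint speeds; "joint_efforts": joint torques, N m; "eef_pos": TCP position; "orientation": TCP orientation; "wrist_force": force on the tool from outside, world axes, zero at the start; "ft_torque": the same for the moment, N m; "width": finger opening in m.
Only numpy, scipy, OpenCV 4.12 (cv2) and the standard library are available. Lean on these libraries where they do the work, as an engineer would, in place of code of your own. Each camera call takes 0.05 s, during which the arm holds its last target.

### The job

Someone has left a bamboo bowl standing on the cap of the square canister. Lift the bowl off, set it down gently and upright on bare shelf deck, then push the canister's safety cap down, twist it anticlockwise until it comes free, and lift it off, with the canister left standing where it is and nothing else disturbed. Finish while still holding the cap in the gripper, level and still, about a hand's width straight above the open mouth.

Things in the scene. Friction and masses are not known exactly. Their poses are not given: they have to be found in the camera images.
- canister: White plastic tablet canister, 0.7 to 1.0 kg, standing loose on the deck. Square body 96 x 96 mm, 104 mm high, low round shoulder up to 112 mm, then a round neck. Origin: centre of its underside; z up along the neck axis; x, y square to its sides. Only its weight and friction on the deck hold it; pressing on the cap helps keep it from turning.
- mouth (a point): Centre of the canister's neck rim, 139 mm above its underside; neck 41 mm across. Three lugs round the neck hold the cap: each has a notch with a 4 mm tooth beside it on the anticlockwise side (seen from above) and a stop on the clockwise side.
- cap: Grey ribbed round push-and-turn cap, 62 mm across, 32 mm high, 50 g, locked on the neck at the start. Origin: centre of its lower edge, 120 mm above the canister's underside while locked; z up through its top; at the start its x is parallel to the canister's x. Locked, it neither turns nor lifts (the canister would come along). Lugs inside its skirt sit in the neck's notches.
- cap_top (a point): Centre of the cap's flat top, 152 mm above the deck while locked. A spring in the cap holds it up: 9 N at first, 14 N when pushed down 5 mm, bottom at 7 mm. Push it down at least 5 mm and, keeping it down, turn it anticlockwise seen from above: free at 32 to 90 degrees (60 is best), stop at 93. Let up sooner, it catches again; free, it rises 3 mm and lifts straight off.
- bowl: Round bamboo bowl, 130 mm across the rim, 58 mm high, wall 8 mm thick, flat foot 66 mm across, about 130 g, standing upright and loose on the cap at the start (its foot 152 mm above the deck). Outer radius 59 mm at 28 mm height, 63 mm at 42 mm, 65 mm at the rim, so the rim can be pinched from above. Origin: centre of its underside; z up.
- bowl_pair: Bystander: two more such bamboo bowls nested in each other (they move as one), 130 mm across, 90 mm high, standing on the deck. Origin: centre of the underside. To be left alone.
- shaker: Bystander: small glass shaker with a steel twist cap, 46 mm across, 83 mm high, standing on the deck. Origin: centre of the underside. To be left alone.
- silicone_lid: Bystander: flat round silicone lid, 166 mm across, 7 mm thick with a 27 mm high knob in the middle, lying on the deck. Origin: centre of the underside. To be left alone.
- tub: Bystander: red plastic tub with its lid latched on, 226 mm along its x, 340 mm along its y over the latches, 152 mm high, standing on the deck. Origin: centre of the underside. To be left alone.
Mind the look-alikes: they are no part of the job. What is shaped like the bowl but purple or turquoise is not meant.

How it is judged:
By the outcome, as a careful person would: the job done as asked, in the order asked, and still so for the second after the job is handed in, while the arm keeps its last pose, push and grip.
It also fails if it takes over 58 s, if anything falls off the work surface, if the arm or the gripper's body presses on something with over 40 N, if the wrist force passes 120 N, or if a joint passes its speed limit or range.

## Working session

There is one attempt and no reset: what is moved stays moved. The work goes in short steps, Python scripts to look and compute and a tool call to move; the robot and the scene stay as the last step left them, time stands still between calls to the robot, and variables do not carry over. Pictures are saved under pics/ and viewed, and the job is handed in when it is done.

Besides the shell and the picture viewer there is one more tool, called after ">>>" as name(argument=value, ...), one argument or row to a line, values as JSON. send_rows: Moves the arm, as the interface text tells. Its arguments: {"type":"object","properties":{"plan":{"type":"array","items":{"type":"array"}},"squeeze":{"type":"number"}},"required":["plan"]}

```bash
mkdir -p pics; python3 - <<'E'
from bench import bot,vision
import cv2,numpy as np
print(bot.get_obs())
for n in("side","top"):
    print(n,vision.camera_info(n))
    p,d=vision.snapshot(n); cv2.imwrite(f"pics/{n}0.png",p[:,:,::-1]); np.savez(f"{n}0.npz",p=p,d=d)
E
```

```text
{'time_s': 0.0, 'q': array([ 1.17350401e+00,  4.94178525e-01,  1.34616083e+00, -8.51715298e-06,
        1.30250572e+00, -9.55126314e-02]), 'qd': array([-1.04692397e-03,  1.09571102e-03, -1.37908575e-03,  6.52667221e-05,
       -1.46904755e-04,  1.23205927e-03]), 'joint_efforts': array([ 3.97004609e-03, -8.82160020e+01, -3.83860266e+01,  3.35231080e-04,
        1.01283181e-02, -2.34856606e-05]), 'eef_pos': array([0.18562257, 0.59640307, 0.2306931 ]), 'orientation': array([-3.14034516e+00, -1.11267346e-04,  2.83981516e+00]), 'wrist_force': array([-0.33996722, -0.10475853, -0.46960452]), 'ft_torque': array([-7.76556784e-05, -4.29528863e-02, -1.48034846e-02]), 'width': 0.08523340316936992}
side {'fov_y': 50.57755009864294, 'cx': 318.8719072529668, 'cy': 238.2343293390863, 'xyz': array([ 0.41456646, -0.86855554,  1.03764328]), 'orientation': array([ 0.74231642,  0.01413058, -0.23764011])}
top {'fov_y': 43.86104824253921, 'cx': 318.32462182958136, 'cy': 233.01870155182107, 'xyz': array([ 0.42623696, -0.0575319 ,  1.47209961]), 'orientation': array([ 0.09861887, -0.00569706, -1.58011696])}
```

View pics/side0.png

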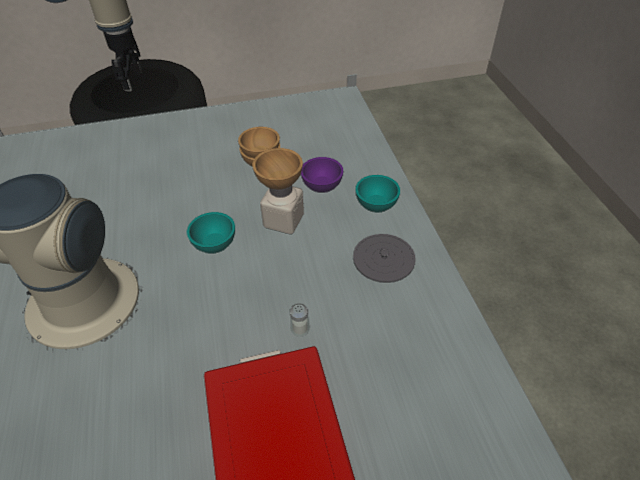

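View pics/top0.png

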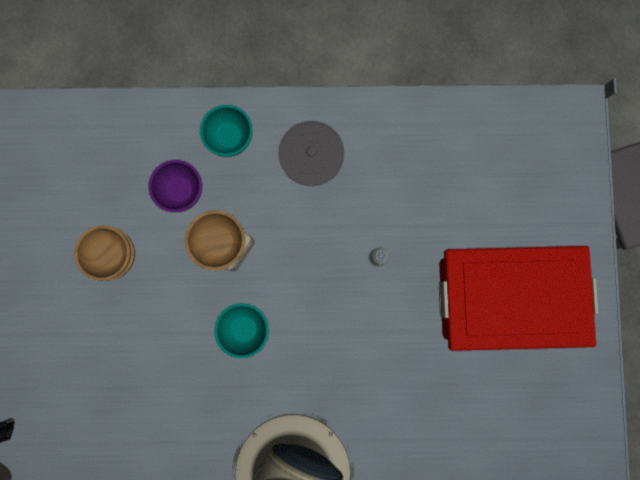

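The side view shows the bamboo bowl at about (278,168) on the canister (282,210). The pair is at (259,145), purple at (322,173), and turquoise at (377,192) and (211,232). In the top view the bowl is at (215,240).

```bash
cat > h.py <<'E'
import numpy as np,cv2
from scipy.spatial.transform import Rotation as R
from bench import bot,vision
def cloud(n,d):
    c=vision.camera_info(n); f=240/np.tan(np.radians(c['fov_y']/2))
    v,u=np.mgrid[0:480,0:640]
    P=np.stack([(u-c['cx'])/f*d,-(v-c['cy'])/f*d,-d],-1)
    return P@R.from_euler('xyz',c['orientation']).as_matrix().T+c['xyz']
def circ(P):
    A=np.c_[2*P[:,:2],np.ones(len(P))]; s=np.linalg.lstsq(A,(P[:,:2]**2).sum(1),rcond=None)[0]
    return s[:2],np.sqrt(s[2]+s[:2]@s[:2])
E
python3 - <<'E'
from h import *
for n in("side","top"):
    z=np.load(n+"0.npz");p,d=z['p'],z['d'];W=cloud(n,d);W[d==0]=np.nan
    hsv=cv2.cvtColor(p,cv2.COLOR_RGB2HSV)
    H,S,V=[hsv[...,i] for i in range(3)]
    print(n,'deck z',np.nanmedian(W[300:340,330:360,2]) )
    m={'bamboo':(H>8)&(H<25)&(S>90),'purple':(H>125)&(H<160)&(S>90),'turq':(H>75)&(H<95)&(S>120),'red':((H<6)|(H>174))&(S>150)}
    for k,mm in m.items():
        N,L,st,c=cv2.connectedComponentsWithStats(mm.astype(np.uint8))
        for i in range(1,N):
            if st[i,4]<300: continue
            Q=W[L==i];Q=Q[np.isfinite(Q[:,2])];zt=np.percentile(Q[:,2],98)
            if k=='red': print(k,Q.min(0),Q.max(0));continue
            T=Q[Q[:,2]>zt-.008]
            print(k,c[i].round(),st[i,4],'ztop',zt.round(4),'circ',circ(T),'min',np.percentile(Q,2,0).round(3),'max',np.percentile(Q,98,0).round(3))
E
```

```text
side deck z -0.0006285914002817083
bamboo [269. 157.] 2583 ztop 0.2104 circ (array([0.53908198, 0.15173048]), np.float64(0.06052154322788621)) min [0.469 0.092 0.039] max [0.594 0.491 0.21 ]
purple [322. 173.] 1126 ztop 0.0596 circ (array([0.68412976, 0.27364584]), np.float64(0.060136687251381965)) min [0.629 0.213 0.005] max [0.741 0.335 0.06 ]
turq [377. 192.] 1264 ztop 0.0596 circ (array([0.81921502, 0.15191256]), np.float64(0.06036647687461065)) min [0.762 0.09  0.005] max [0.877 0.212 0.06 ]
turq [211. 231.] 1491 ztop 0.0596 circ (array([0.33937025, 0.11366955]), np.float64(0.06045773566332672)) min [0.284 0.053 0.005] max [0.397 0.175 0.06 ]
red [ 0.29737239 -0.61100452  0.13937441] [ 0.52431693 -0.3496475   0.15704064]
top deck z 8.535356357874946e-05
bamboo [214. 240.] 2788 ztop 0.214 circ (array([0.53781446, 0.15429286]), np.float64(0.05984361683555846)) min [0.483 0.098 0.156] max [0.595 0.212 0.214]
bamboo [104. 253.] 2569 ztop 0.0934 circ (array([0.52127387, 0.43475791]), np.float64(0.06005670183922619)) min [0.465 0.374 0.036] max [0.579 0.493 0.093]
purple [175. 186.] 2200 ztop 0.0616 circ (array([0.68279113, 0.27591473]), np.float64(0.05996526007890542)) min [0.627 0.219 0.004] max [0.741 0.334 0.062]
turq [226. 130.] 2147 ztop 0.0623 circ (array([0.81782055, 0.15461573]), np.float64(0.060143080676707844)) min [0.761 0.099 0.003] max [0.876 0.212 0.062]
turq [241. 330.] 2358 ztop 0.0619 circ (array([0.3382784 , 0.11586419]), np.float64(0.06003510924592094)) min [0.281 0.058 0.003] max [0.395 0.173 0.062]
red [ 0.29706726 -0.67462929  0.01674717] [ 0.52375226 -0.34700951  0.16252866]
```

```bash
python3 - <<'E'
import cv2
p=cv2.imread('pics/side0.png')[120:260,180:420]; cv2.imwrite('pics/sc.png',cv2.resize(p,None,fx=3.3,fy=3.3,interpolation=2))
p=cv2.imread('pics/top0.png')[90:370,60:360]; cv2.imwrite('pics/tc.png',cv2.resize(p,None,fx=2,fy=2,interpolation=2))
E
```

```text
(no output)
```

View pics/sc.png

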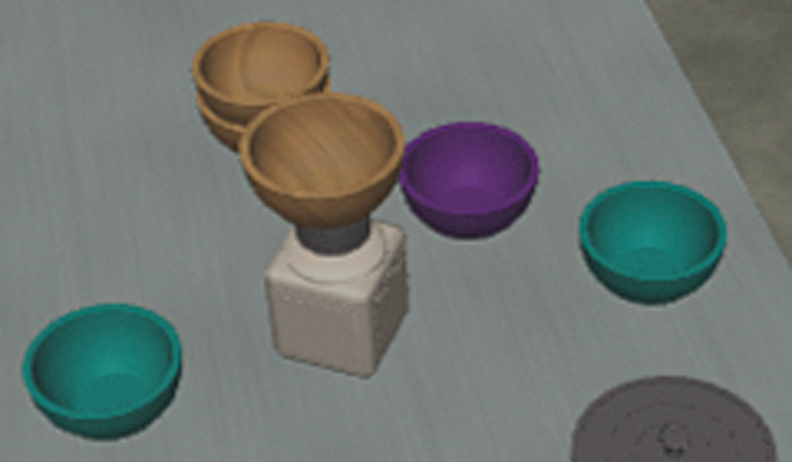

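View pics/tc.png

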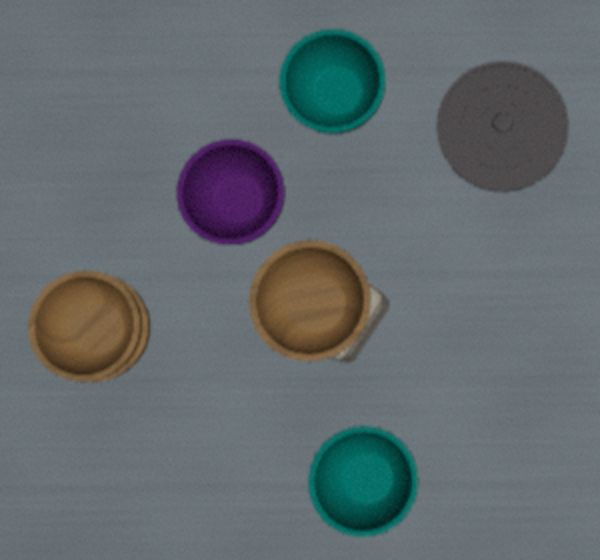

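```bash
cat >> h.py <<'E'
def rel(o,tcp,Rt):
    R0=R.from_euler('xyz',o['orientation'])
    print('shift mm',((np.array(tcp)-o['eef_pos'])*1000).round(1),'turn',(Rt*R0.inv()).as_rotvec().round(4))
def toolR(ang,tilt=0,phi=0):  # tool y along heading ang, pointing down; tilt about tangential of phi
    x=np.array([-np.sin(ang),np.cos(ang),0]);y=np.array([np.cos(ang),np.sin(ang),0])
    M=R.from_matrix(np.c_[x,y,[0,0,-1.]])
    return R.from_rotvec(tilt*np.array([-np.sin(phi),np.cos(phi),0]))*M
E
python3 - <<'E'
from h import *
o=bot.get_obs()
c=np.array([.5385,.153,0]);phi=np.arctan2(c[1],c[0]);u=np.array([np.cos(phi),np.sin(phi),0])
Rt=toolR(phi,-.12,phi);zt=Rt.as_matrix()[:,2];print(phi,zt,Rt.as_matrix()[:,1])
gp=c-.060*u+[0,0,.2005]
tcp=gp+.019*zt;print(tcp)
rel(o,tcp+[0,0,.10],Rt);rel(o,tcp,Rt)
z=np.load("side0.npz");p,d=z['p'],z['d'];W=cloud("side",d)
# shaker & lid
for (a,b,cc,e) in [(295,330,285,315),(235,280,350,420)]:
    Q=W[a:b,cc:e].reshape(-1,3);Q=Q[Q[:,2]>.004];print(Q.min(0),Q.max(0))
# canister shoulder
hsv=cv2.cvtColor(p,cv2.COLOR_RGB2HSV)
Q=W[185:240,255:310].reshape(-1,3)
for lo,hi in [(.02,.095),(.095,.115),(.115,.15)]:
    s=Q[(Q[:,2]>lo)&(Q[:,2]<hi)];print(lo,len(s),s.min(0),s.max(0),s.mean(0))
E
```

```text
0.2768274480702103 [ 0.11515445  0.03271798 -0.99280864] [0.95500978 0.27133983 0.11971221]
[0.48297229 0.13722333 0.18163664]
shift mm [ 297.3 -459.2   50.9] turn [ 0.088  -0.0904 -0.9909]
shift mm [ 297.3 -459.2  -49.1] turn [ 0.088  -0.0904 -0.9909]
[ 0.41456646 -0.86855554  0.00401448] [ 0.55152342 -0.12479845  1.03764328]
[ 0.41456646 -0.86855554  0.00400043] [0.87036423 0.03204456 1.03764328]
0.02 874 [0.4793679  0.08574295 0.02001594] [0.63847479 0.26173524 0.09499165] [0.53696924 0.11452096 0.05901351]
0.095 527 [0.48164769 0.08706681 0.09502341] [0.59915469 0.17745351 0.11463625] [0.53912053 0.12731483 0.10429695]
0.115 173 [0.51005171 0.11570556 0.11544132] [0.57208936 0.14777253 0.14923269] [0.53897177 0.12595412 0.1334717 ]
```

>>> send_rows(
  plan=[
    [100,[0,0,60],[0,0,0]],
    [100,[297,-459,60],[0.088,-0.0904,-0.991]],
    [100,[297,-459,60],[0.088,-0.0904,-0.991]],
    [100,[297,-459,60],[0.088,-0.0904,-0.991]],
    [100,[297,-459,60],[0.088,-0.0904,-0.991]],
    [100,[297,-459,60],[0.088,-0.0904,-0.991]],
    [100,[297,-459,60],[0.088,-0.0904,-0.991]],
    [100,[297,-459,60],[0.088,-0.0904,-0.991]],
    [100,[297,-459,60],[0.088,-0.0904,-0.991]],
    [100,[297,-459,60],[0.088,-0.0904,-0.991]],
    [100,[297,-459,60],[0.088,-0.0904,-0.991]],
    [100,[297,-459,60],[0.088,-0.0904,-0.991]],
  ],
  squeeze=40,
)

```text
time_s: 1.6
eef_pos: [0.4824, 0.1378, 0.291]
orientation: [3.021, -0.0, 1.847]
wrist_force: [-0.1, 0.8, 1.0]
width: 0.0518
```

>>> send_rows(
  plan=[
    [100,[0.5,-0.5,-50],[0,0,0]],
    [100,[0.5,-0.5,-80],[0,0,0]],
    [100,[0.5,-0.5,-100],[0,0,0]],
    [100,[0.5,-0.5,-109],[0,0,0]],
    [100,[0.5,-0.5,-109],[0,0,0]],
  ],
)

```text
time_s: 2.22
eef_pos: [0.4829, 0.1379, 0.1822]
orientation: [3.021, -0.0, 1.849]
wrist_force: [0.4, -0.4, -0.0]
width: 0.0516
```

```bash
python3 - <<'E'
from h import *
print(bot.get_obs())
p,d=vision.snapshot("side"); cv2.imwrite("pics/g1.png",cv2.resize(p[90:260,180:400,::-1],None,fx=3.4,fy=3.4,interpolation=2))
E
```

```text
{'time_s': 2.225, 'q': array([ 0.14880178,  0.33495158,  1.79985686,  0.02000645,  0.88741505,
       -0.14074363]), 'qd': array([-0.00744512, -0.01498914, -0.01869209,  0.00089427,  0.01373741,
       -0.00276413]), 'joint_efforts': array([ 1.49393412e-01, -6.31598997e+01, -2.95790291e+01,  1.07152713e-01,
       -1.32004704e+00,  2.56861720e-03]), 'eef_pos': array([0.48286542, 0.13791183, 0.18223124]), 'orientation': array([ 3.02112722e+00, -4.91759662e-05,  1.84863904e+00]), 'wrist_force': array([ 0.40181366, -0.3701597 , -0.04567921]), 'ft_torque': array([-0.02470993,  0.06959067,  0.00957794]), 'width': 0.0516079356870609}
```

View pics/g1.png

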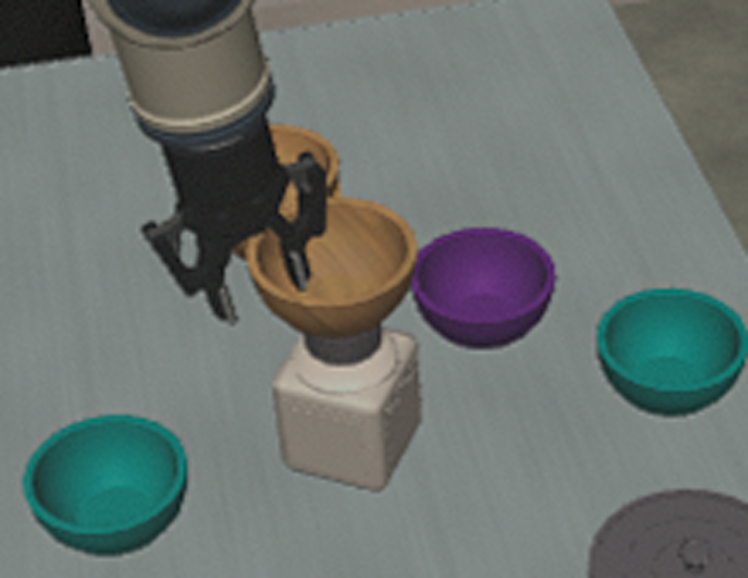

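The fingers straddle the near rim of the bowl, one inside at about (300,285) and one outside at (230,315). Close and lift slightly.

>>> send_rows(
  plan=[
    [160,[0,0,0],[0,0,0]],
    [200,[0,0,0],[0,0,0]],
    [230,[0,0,0],[0,0,0]],
    [255,[0,0,0],[0,0,0]],
    [255,[0,0,0],[0,0,0]],
    [255,[0,0,0],[0,0,0]],
    [255,[0,0,0],[0,0,0]],
    [255,[0,0,5],[0,0,0]],
    [255,[0,0,15],[0,0,0]],
    [255,[0,0,30],[0,0,0]],
    [255,[0,0,50],[0,0,0]],
    [255,[0,0,50],[0,0,0]],
  ],
)

```text
time_s: 3.78
eef_pos: [0.4834, 0.1373, 0.2333]
orientation: [3.019, 0.0, 1.848]
wrist_force: [-0.7, 0.5, -1.5]
width: 0.0069
```

```bash
python3 - <<'E'
from h import *
p,d=vision.snapshot("side"); cv2.imwrite("pics/g2.png",cv2.resize(p[90:260,180:400,::-1],None,fx=3.4,fy=3.4,interpolation=2))
np.savez('s2.npz',p=p,d=d)
W=cloud("side",d);hsv=cv2.cvtColor(p,cv2.COLOR_RGB2HSV);m=(hsv[...,0]>8)&(hsv[...,0]<25)&(hsv[...,1]>90)
Q=W[m];Q=Q[Q[:,2]>.14];print(len(Q),Q.min(0),Q.max(0))
E
```

```text
1337 [ 0.41456646 -0.86855554  0.19837988] [0.5993251  0.21974632 1.03764328]
```

View pics/g2.png

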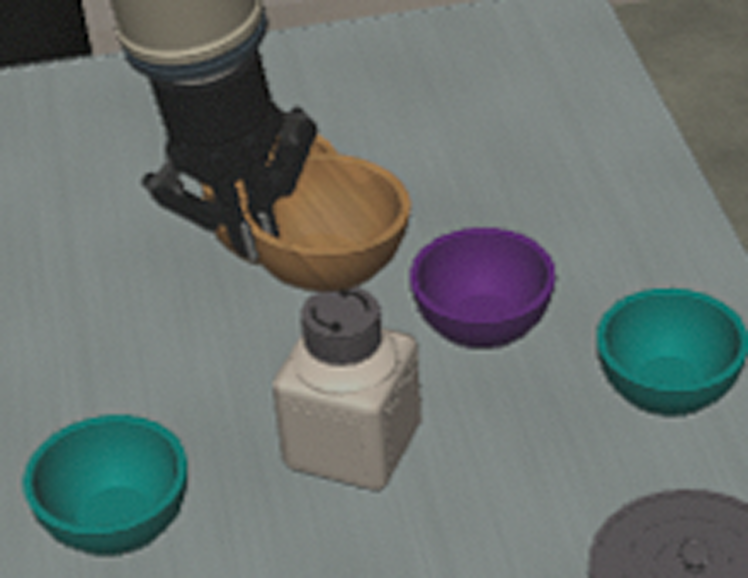

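>>> send_rows(
  plan=[
    [255,[0,0,30],[0,0,0]],
    [255,[-5,-40,40],[0,0,0]],
    [255,[-10,-90,40],[0,0,0]],
    [255,[-15,-140,40],[0,0,0]],
    [255,[-18,-180,30],[0,0,0]],
    [255,[-18,-203,0],[0,0,0]],
    [255,[-18,-203,-40],[0,0,0]],
    [255,[-18,-203,-80],[0,0,0]],
    [255,[-18,-203,-115],[0,0,0]],
    [255,[-18,-203,-145],[0,0,0]],
    [255,[-18,-203,-160],[0,0,0]],
    [255,[-18,-203,-160],[0,0,0]],
  ],
)

```text
time_s: 5.32
eef_pos: [0.4639, -0.0653, 0.0708]
orientation: [3.024, -0.002, 1.847]
wrist_force: [0.8, 0.0, -1.4]
width: 0.0072
```

```bash
cat > tilt.py <<'E'
from h import *
import sys
for n in("side","top"):
    p,d=vision.snapshot(n); np.savez(n+sys.argv[1]+'.npz',p=p,d=d)
    W=cloud(n,d);W[d==0]=np.nan;hsv=cv2.cvtColor(p,cv2.COLOR_RGB2HSV);m=((hsv[...,0]>8)&(hsv[...,0]<25)&(hsv[...,1]>90)&(W[...,1]<.08)).astype(np.uint8)
    N,L,st,c=cv2.connectedComponentsWithStats(m);i=1+np.argmax(st[1:,4]);m=L==i
    e=cv2.erode(m.astype(np.uint8),np.ones((3,3)))
    Q=W[e>0]; print(n,c[i],st[i])
    print(' ext',np.percentile(Q,1,0),np.percentile(Q,99,0))
    # rim: highest points per azimuth bin
    ctr=(np.percentile(Q,1,0)+np.percentile(Q,99,0))/2; a=np.arctan2(Q[:,1]-ctr[1],Q[:,0]-ctr[0]);T=[]
    for k in np.arange(-np.pi,np.pi,.2):
        s=Q[(a>=k)&(a<k+.2)&(np.hypot(*(Q-ctr)[:,:2].T)>.045)]
        if len(s)>6:T+=list(s[np.argsort(-s[:,2])[:3]])
    T=np.array(T)
    for _ in range(3):
        A=np.c_[T[:,:2]-ctr[:2],np.ones(len(T))];f=np.linalg.lstsq(A,T[:,2],rcond=None)[0];r=np.abs(A@f-T[:,2]);T=T[r<max(.004,2*np.median(r))]
    print(' plane slope deg',np.degrees(np.arctan(f[:2])),'z@ctr',f[2],'n',len(T),'circ',circ(T))
    x,y=map(int,c[i]); cv2.imwrite(f"pics/t{n}{sys.argv[1]}.png",cv2.resize(p[max(0,y-80):y+80,max(0,x-110):x+110,::-1],None,fx=3.4,fy=3.4,interpolation=2))
E
python3 tilt.py 3; python3 - <<'E'
from h import *
a=np.load('side3.npz')['p']
cv2.imwrite('pics/side3.png',a[:,:,::-1])
E
```

```text
side [290.47545788 258.1047619 ] [ 261  235   52   44 1365]
 ext [ 0.46953629 -0.11123852  0.03638221] [0.57369798 0.00678995 0.0962958 ]
 plane slope deg [-4.81941195 -2.99326892] z@ctr 0.09114626365467547 n 49 circ (array([ 0.51659557, -0.05124694]), np.float64(0.05789492378819198))
top [309.86754967 244.37748344] [ 283  227   54   40 1359]
 ext [ 0.49926542 -0.10466359  0.03692563] [0.57357132 0.01124152 0.09517264]
 plane slope deg [-6.88610912 -0.93379925] z@ctr 0.09265410217823762 n 35 circ (array([ 0.51614521, -0.04636633]), np.float64(0.058257327851654626))
```

View pics/tside3.png

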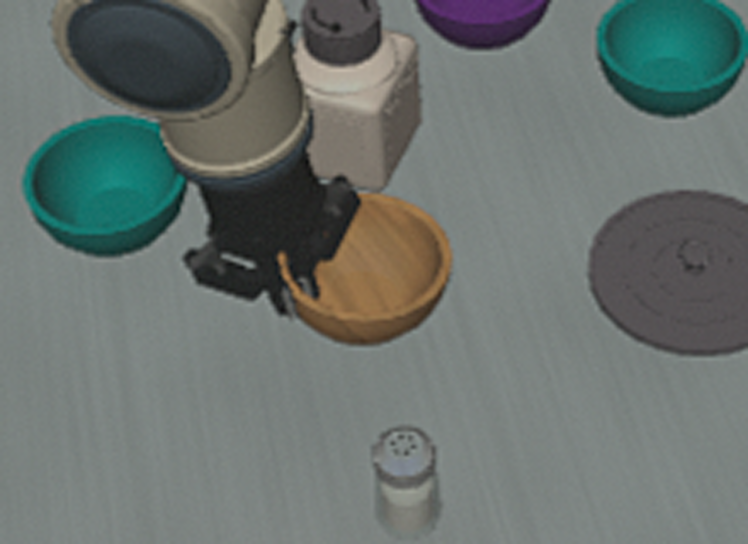

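>>> send_rows(
  plan=[
    [255,[0,0,-8],[0.027,-0.096,0]],
    [255,[0,0,-18],[0.027,-0.096,0]],
    [255,[0,0,-18],[0.027,-0.096,0]],
    [255,[0,0,-18],[0.027,-0.096,0]],
  ],
)

```text
time_s: 5.92
eef_pos: [0.466, -0.0657, 0.0546]
orientation: [2.921, 0.001, 1.848]
wrist_force: [1.3, -0.7, -1.3]
width: 0.0067
```

```bash
python3 tilt.py 4
```

```text
side [290.97719173 260.02209551] [ 261  237   52   45 1403]
 ext [ 0.47143969 -0.11229614  0.02659572] [0.57476047 0.00871736 0.08322815]
 plane slope deg [ 1.07013431 -1.90673675] z@ctr 0.08079158510005671 n 51 circ (array([ 0.51565325, -0.05095635]), np.float64(0.06005211868568445))
top [308.93665403 249.72929074] [ 283  227   55   51 1847]
 ext [ 0.47381392 -0.10310834  0.02520343] [0.57308583 0.0094832  0.08489795]
 plane slope deg [ 0.23817227 -0.12619924] z@ctr 0.0831087485001776 n 65 circ (array([ 0.5157438 , -0.04701245]), np.float64(0.05810361319865635))
```

View pics/tside4.png

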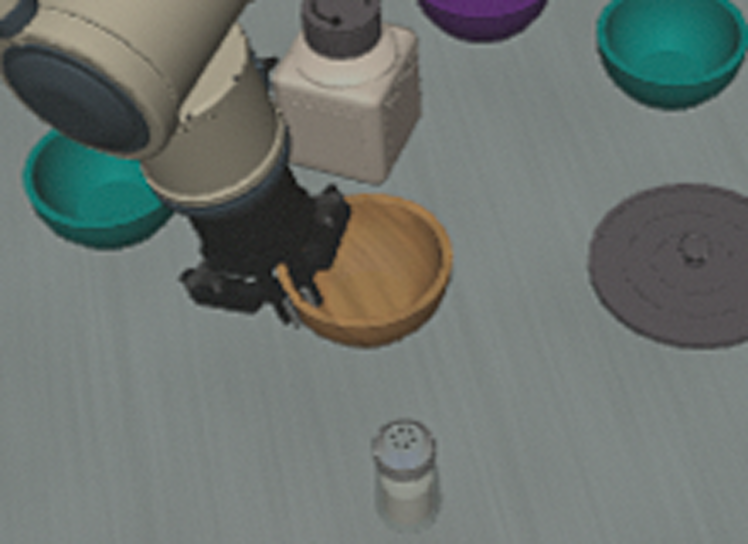

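>>> send_rows(
  plan=[
    [255,[0,0,-6],[0,0,0]],
    [255,[0,0,-12],[0,0,0]],
    [255,[0,0,-15],[0,0,0]],
    [255,[0,0,-17],[0,0,0]],
    [255,[0,0,-18],[0,0,0]],
    [255,[0,0,-19],[0,0,0]],
    [255,[0,0,-19],[0,0,0]],
  ],
)

```text
time_s: 6.9
eef_pos: [0.4653, -0.0658, 0.0353]
orientation: [2.921, 0.0, 1.847]
wrist_force: [0.3, -0.4, -1.0]
width: 0.0068
```

>>> send_rows(
  plan=[
    [255,[0,0,-1],[0,0,0]],
    [255,[0,0,-2],[0,0,0]],
    [255,[0,0,-2],[0,0,0]],
  ],
)

```text
time_s: 7.28
eef_pos: [0.4652, -0.0657, 0.0332]
orientation: [2.921, 0.0, 1.848]
wrist_force: [0.3, -0.7, -0.8]
width: 0.0071
```

```bash
python3 tilt.py 5
```

```text
side [291.20694645 265.56946454] [ 262  243   51   44 1382]
 ext [ 0.47227974 -0.11182733  0.00475224] [0.57348147 0.00870489 0.06198652]
 plane slope deg [ 0.00237061 -0.83152957] z@ctr 0.06055757388989335 n 52 circ (array([ 0.51485194, -0.05116816]), np.float64(0.059630874103782754))
top [308.77815507 250.51216752] [ 284  228   53   51 1767]
 ext [ 0.4722148  -0.10374842  0.00399424] [0.57218581 0.01038952 0.06332546]
 plane slope deg [ 2.54395542 -1.30787015] z@ctr 0.060532054613309495 n 64 circ (array([ 0.51505516, -0.04719258]), np.float64(0.057954658427567966))
```

>>> send_rows(
  plan=[
    [255,[0,0,-1],[0,0,0]],
    [255,[0,0,-1],[0,0,0]],
  ],
)

```text
time_s: 7.62
eef_pos: [0.4653, -0.0658, 0.0322]
orientation: [2.921, 0.0, 1.847]
wrist_force: [-1.2, -0.7, -1.9]
width: 0.0069
```

>>> send_rows(
  plan=[
    [255,[0,0,-1],[0,0,0]],
    [255,[0,0,-1],[0,0,0]],
  ],
)

```text
time_s: 7.88
eef_pos: [0.4652, -0.0659, 0.0318]
orientation: [2.92, 0.001, 1.847]
wrist_force: [-7.0, -5.2, 20.9]
width: 0.007
```

>>> send_rows(
  plan=[
    [255,[0,0,0.7],[0,0,0]],
    [255,[0,0,0.7],[0,0,0]],
    [235,[0,0,0.7],[0,0,0]],
    [215,[0,0,0.7],[0,0,0]],
    [190,[0,0,0.7],[0,0,0]],
    [160,[0,0,0.7],[0,0,0]],
    [140,[0,0,0.7],[0,0,0]],
    [140,[0,0,0.7],[0,0,0]],
  ],
)

```text
time_s: 8.88
eef_pos: [0.4653, -0.0657, 0.032]
orientation: [2.921, 0.0, 1.847]
wrist_force: [0.2, 0.1, -0.1]
width: 0.0382
```

```bash
python3 tilt.py 6
```

```text
side [290.73780044 266.3401311 ] [ 262  243   51   44 1373]
 ext [ 0.46166623 -0.11289671  0.00426872] [0.57446022 0.0073253  0.05988222]
 plane slope deg [ 0.37203411 -1.26058598] z@ctr 0.058087979257820804 n 54 circ (array([ 0.51559197, -0.05164147]), np.float64(0.059316721150060626))
top [309.05284091 250.51420455] [ 284  228   54   50 1760]
 ext [ 0.47245596 -0.10393015  0.0025999 ] [0.57128581 0.01023409 0.0621589 ]
 plane slope deg [1.62805436 1.08991327] z@ctr 0.05956173557725497 n 64 circ (array([ 0.51453861, -0.04773341]), np.float64(0.058328682657030194))
```

View pics/tside6.png

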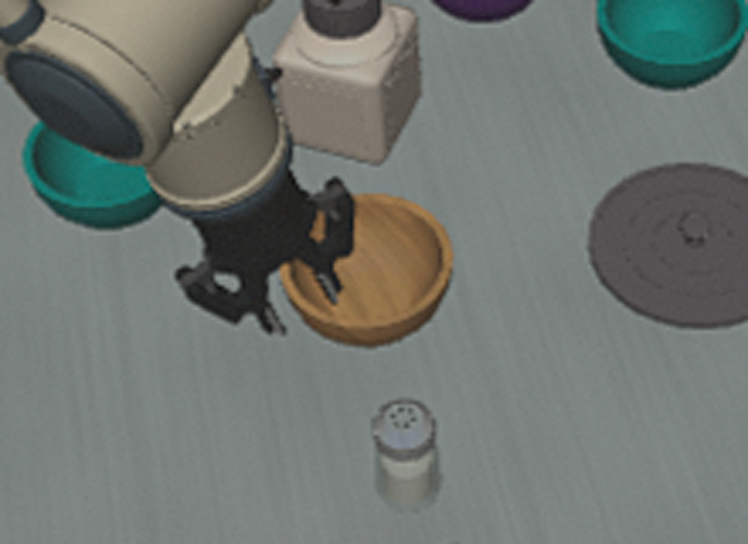

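>>> send_rows(
  plan=[
    [140,[0,0,30],[0,0,0]],
    [140,[0,0,80],[0,0,0]],
    [100,[0,0,140],[-0.03,0.106,0]],
    [50,[-20,-30,200],[-0.06,0.212,0]],
    [0,[-40,-60,220],[-0.06,0.212,0]],
    [0,[-40,-60,220],[-0.06,0.212,0]],
  ],
)

```text
time_s: 9.72
eef_pos: [0.4255, -0.1277, 0.2545]
orientation: [3.138, 0.004, 1.846]
wrist_force: [0.5, 0.3, -1.3]
width: 0.0856
```

```bash
cat > can.py <<'E'
from h import *
import sys
t=sys.argv[1]
for n in("side","top"):
    p,d=vision.snapshot(n); np.savez(n+t+'.npz',p=p,d=d); cv2.imwrite(f'pics/{n}{t}.png',p[:,:,::-1])
    W=cloud(n,d);W[d==0]=np.nan
    box=(abs(W[...,0]-.54)<.1)&(abs(W[...,1]-.155)<.1)
    for nm,lo,hi in(('captop',.145,.165),('capside',.124,.146),('shoulder',.100,.119),('body',.02,.098)):
        m=box&(W[...,2]>lo)&(W[...,2]<hi);Q=W[m]
        print(n,nm,len(Q),Q.mean(0).round(4),'mid',((np.percentile(Q,1,0)+np.percentile(Q,99,0))/2).round(4),'ext',np.ptp(Q,0).round(4))
        if nm=='captop':
            cc,r=cv2.minEnclosingCircle(Q[:,:2].astype(np.float32)*1000);print('  encl',cc,r)
        if nm=='body':
            # face normals via line fit of x,y: minAreaRect of hull
            print('  rect',cv2.minAreaRect(Q[:,:2].astype(np.float32)*1000))
        if nm=='shoulder': print('  rect',cv2.minAreaRect(Q[:,:2].astype(np.float32)*1000))
E
python3 can.py 7
```

```text
side captop 304 [0.541  0.147  0.1509] mid [0.5407 0.1478 0.1502] ext [0.0593 0.0651 0.0107]
  encl (543.2860717773438, 147.40423583984375) 34.114627838134766
side capside 117 [0.545  0.1247 0.1357] mid [0.5455 0.1339 0.1351] ext [0.0512 0.0432 0.0218]
side shoulder 291 [0.5521 0.1268 0.1063] mid [0.5422 0.1311 0.1075] ext [0.1116 0.0824 0.0178]
  rect ((543.9429931640625, 146.44146728515625), (91.36701202392578, 85.75716400146484), 52.95977020263672)
side body 740 [0.554  0.1174 0.0593] mid [0.5695 0.1691 0.0589] ext [0.1567 0.1697 0.0779]
  rect ((582.8912963867188, 164.5675048828125), (190.1805419921875, 92.80958557128906), 37.36722183227539)
top captop 599 [0.5388 0.1506 0.1521] mid [0.5387 0.1503 0.1521] ext [0.0586 0.0623 0.017 ]
  encl (538.3516845703125, 150.83995056152344) 31.390018463134766
top capside 56 [0.5297 0.1365 0.1369] mid [0.5383 0.1476 0.1364] ext [0.0626 0.0579 0.019 ]
top shoulder 771 [0.5367 0.1458 0.1061] mid [0.5395 0.1507 0.1076] ext [0.1159 0.1152 0.0175]
  rect ((539.763916015625, 150.14901733398438), (91.44571685791016, 92.11934661865234), 56.219337463378906)
top body 377 [0.5372 0.1412 0.0743] mid [0.5585 0.171  0.0604] ext [0.1613 0.166  0.0763]
  rect ((564.5902709960938, 189.22950744628906), (189.87338256835938, 97.4679183959961), 56.730838775634766)
```

View pics/top7.png

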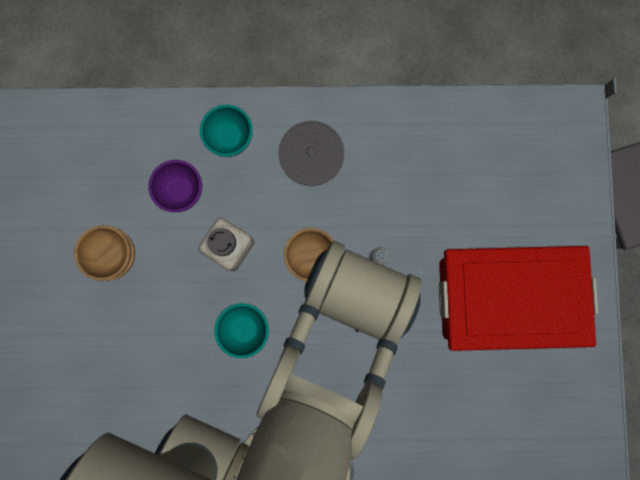

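View pics/side7.png

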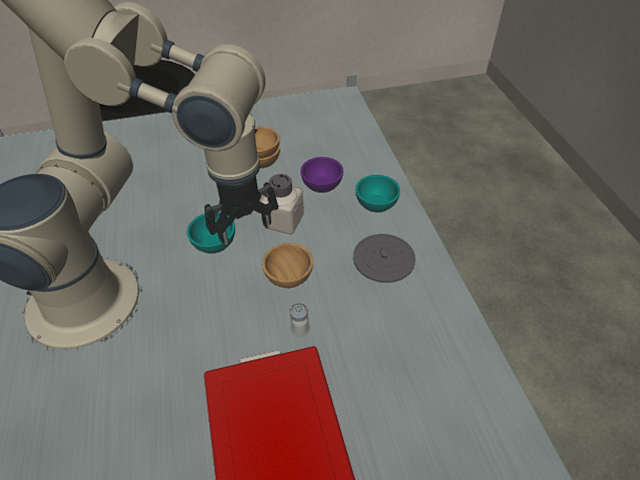

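The top view shows the canister cap at about (222,242) with the bowl freestanding at (308,253). The side view shows the bowl upright on bare deck at (288,265).

```bash
python3 - <<'E'
from h import *
o=bot.get_obs();print(o['q'],o['eef_pos'],o['orientation'])
rel(o,[.5396,.1493,.22],toolR(.277))
E
```

```text
[-4.22843383e-01  2.13121874e-01  1.73977376e+00  5.34564980e-04
  1.18789056e+00 -6.98663794e-01] [ 0.42505979 -0.12573301  0.25186933] [3.14065615e+00 1.38877674e-04 1.84641715e+00]
shift mm [114.5 275.  -31.9] turn [-0.0001  0.0009  0.0014]
```

>>> send_rows(
  plan=[
    [0,[20,50,10],[0,0,0]],
    [0,[45,105,10],[0,0,0]],
    [0,[70,165,5],[0,0,0]],
    [0,[95,225,0],[0,0,0]],
    [0,[110,260,-10],[0,0,0]],
    [0,[114.5,275,-30],[0,0,0]],
    [0,[114.5,275,-32],[0,0,0]],
    [0,[114.5,275,-32],[0,0,0]],
  ],
  squeeze=20,
)

```text
time_s: 10.82
eef_pos: [0.5392, 0.1491, 0.2195]
orientation: [-3.141, 0.0, 1.848]
wrist_force: [-0.4, -0.3, 0.1]
width: 0.0853
```

```bash
python3 - <<'E'
from h import *
p,d=vision.snapshot("side"); cv2.imwrite("pics/c1.png",cv2.resize(p[100:250,200:400,::-1],None,fx=4,fy=4,interpolation=2))
o=bot.get_obs();print(o['eef_pos'],o['orientation'],o['q'],o['wrist_force'])
rel(o,[.5396,.1493,.120],toolR(.277))
E
```

```text
[0.53951819 0.14879658 0.22004007] [3.14157698e+00 1.62463985e-04 1.84719397e+00] [ 1.62506239e-01  4.13502024e-01  1.52360947e+00 -1.70975947e-04
  1.20444713e+00 -1.13830165e-01] [-0.28189948  0.33589448  0.93666039]
shift mm [   0.1    0.5 -100. ] turn [0.0002 0.0001 0.0006]
```

View pics/c1.png

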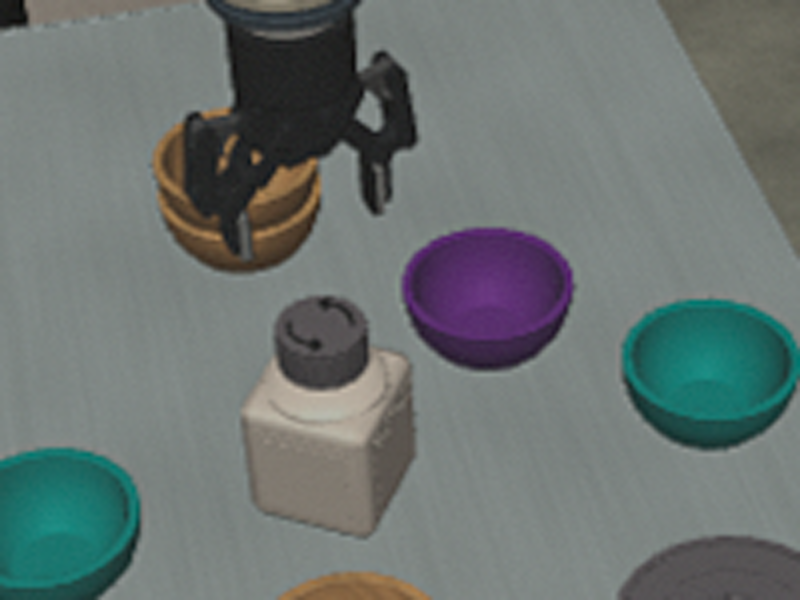

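>>> send_rows(
  plan=[
    [0,[0,0.5,-30],[0,0,0]],
    [0,[0,0.5,-60],[0,0,0]],
    [0,[0,0.5,-85],[0,0,0]],
    [0,[0,0.5,-101],[0,0,0]],
    [0,[0,0.5,-101],[0,0,0]],
    [30,[0,0.5,-101],[0,0,0]],
    [50,[0,0.5,-101],[0,0,0]],
    [58,[0,0.5,-101],[0,0,0]],
  ],
)

```text
time_s: 11.88
eef_pos: [0.54, 0.1498, 0.1195]
orientation: [3.14, 0.0, 1.848]
wrist_force: [-0.5, -0.3, 0.7]
width: 0.0661
```

```bash
python3 - <<'E'
from h import *
p,d=vision.snapshot("side"); cv2.imwrite("pics/c2.png",cv2.resize(p[120:240,210:370,::-1],None,fx=5,fy=5,interpolation=2))
o=bot.get_obs();print(o['eef_pos'],o['orientation'],o['wrist_force'],o['width'])
E
```

```text
[0.53999099 0.14982494 0.11942717] [3.14040156e+00 2.37343588e-04 1.84766536e+00] [1.2137861  0.65206438 0.11072599] 0.06606882848037698
```

View pics/c2.png

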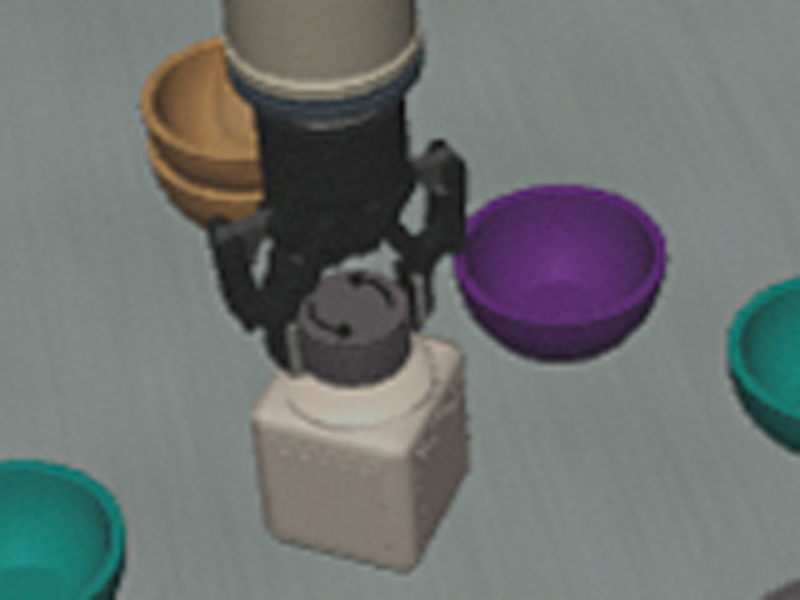

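The fingers straddle the cap at about (355,320) roughly evenly. Closing gently while watching the lateral force.

>>> send_rows(
  plan=[
    [62,[0,0,0],[0,0,0]],
    [64,[0,0,0],[0,0,0]],
    [65,[0,0,0],[0,0,0]],
  ],
)

```text
time_s: 12.3
eef_pos: [0.5407, 0.15, 0.1194]
orientation: [3.139, 0.0, 1.848]
wrist_force: [6.1, 2.3, 4.4]
width: 0.0644
```

>>> send_rows(
  plan=[
    [68,[0,0,0],[0,0,0]],
    [70,[0,0,0],[0,0,0]],
    [70,[0,0,0],[0,0,0]],
  ],
)

```text
time_s: 12.68
eef_pos: [0.5407, 0.15, 0.1195]
orientation: [3.139, 0.0, 1.848]
wrist_force: [4.5, 1.7, 5.2]
width: 0.0616
```

>>> send_rows(
  plan=[
    [80,[0.8,0.2,0],[0,0,0]],
    [120,[0.8,0.2,0],[0,0,0]],
    [255,[0.8,0.2,0],[0,0,0]],
    [255,[0.8,0.2,0],[0,0,0]],
    [255,[0.8,0.2,0],[0,0,0]],
  ],
  squeeze=90,
)

```text
time_s: 13.3
eef_pos: [0.5409, 0.1501, 0.1194]
orientation: [3.14, 0.0, 1.848]
wrist_force: [1.7, 1.1, 8.8]
width: 0.0605
```

```bash
python3 can.py 8 | grep -E "shoulder|rect|captop|encl"; python3 - <<'E'
from h import *
o=bot.get_obs();print(o['eef_pos'],o['orientation'],o['wrist_force'],o['width'])
p=np.load('side8.npz')['p'];cv2.imwrite("pics/c3.png",cv2.resize(p[120:240,210:370,::-1],None,fx=5,fy=5,interpolation=2))
E
```

```text
side captop 344 [0.5431 0.1452 0.1513] mid [0.5417 0.1472 0.1546] ext [0.0932 0.063  0.0198]
  encl (544.3749389648438, 148.95462036132812) 47.57668685913086
side shoulder 390 [0.5398 0.1276 0.1065] mid [0.5381 0.1304 0.1077] ext [0.1137 0.0839 0.0189]
  rect ((540.6166381835938, 146.7946014404297), (91.93209075927734, 91.2629623413086), 55.189857482910156)
  rect ((580.1090087890625, 161.8780975341797), (196.11959838867188, 90.33859252929688), 37.855403900146484)
[0.54087706 0.15002848 0.11941761] [3.14032767e+00 2.32003882e-04 1.84764986e+00] [2.63340031 1.07556477 8.54931525] 0.06009134774752963can.py:10: RuntimeWarning: Mean of empty slice.
  print(n,nm,len(Q),Q.mean(0).round(4),'mid',((np.percentile(Q,1,0)+np.percentile(Q,99,0))/2).round(4),'ext',np.ptp(Q,0).round(4))
  ret = um.true_divide(
Traceback (most recent call last):
  File "can.py", line 10, in <module>
    print(n,nm,len(Q),Q.mean(0).round(4),'mid',((np.percentile(Q,1,0)+np.percentile(Q,99,0))/2).round(4),'ext',np.ptp(Q,0).round(4))
                                                 ~~~~~~~~~~~~~^^^^^^^
IndexError: index -1 is out of bounds for axis 0 with size 0
```

View pics/c3.png

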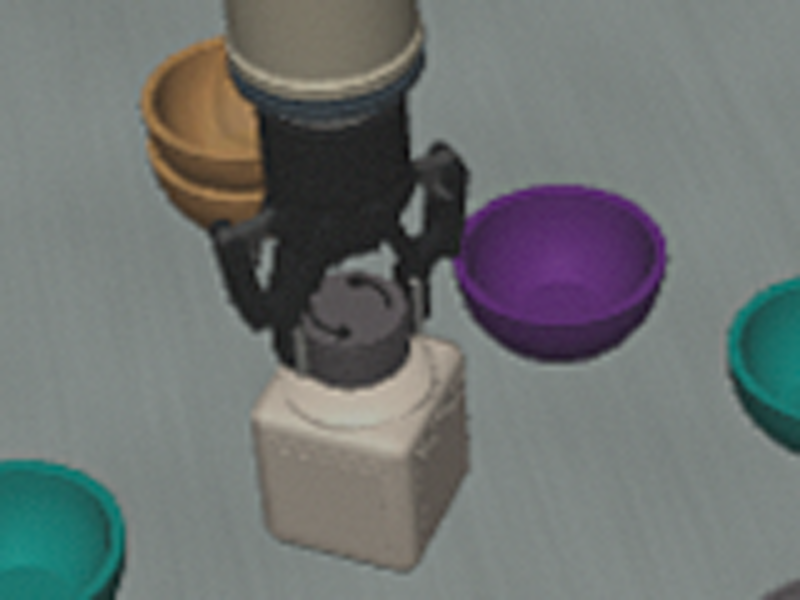

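>>> send_rows(
  plan=[
    [255,[0,0,-2],[0,0,0]],
    [255,[0,0,-4],[0,0,0]],
    [255,[0,0,-6],[0,0,0]],
    [255,[0,0,-7],[0,0,0]],
    [255,[0,0,-7],[0,0,0]],
    [255,[0,0,-7],[0,0,0]],
  ],
)

```text
time_s: 14.15
eef_pos: [0.5409, 0.15, 0.1126]
orientation: [3.14, 0.0, 1.848]
wrist_force: [0.6, 0.2, 13.0]
width: 0.0604
```

```bash
sed -i 's/        Q=W\[m\]/        /; s/W\[...,2\]<hi);  */W[...,2]<hi);Q=W[m]\n        if len(Q)<20: continue\n        /' can.py; sed -n 8,12p can.py; python3 can.py 9 | grep -E "shoulder|rect|captop|encl"; python3 - <<'E'
from h import *
o=bot.get_obs();print(o['eef_pos'],o['orientation'],o['wrist_force'],o['width'])
p=np.load('side9.npz')['p'];cv2.imwrite("pics/c4.png",cv2.resize(p[120:240,210:370,::-1],None,fx=5,fy=5,interpolation=2))
E
```

```text
for nm,lo,hi in(('captop',.145,.165),('capside',.124,.146),('shoulder',.100,.119),('body',.02,.098)):
        m=box&(W[...,2]>lo)&(W[...,2]<hi);Q=W[m]
        print(n,nm,len(Q),Q.mean(0).round(4),'mid',((np.percentile(Q,1,0)+np.percentile(Q,99,0))/2).round(4),'ext',np.ptp(Q,0).round(4))
        if nm=='captop':
            cc,r=cv2.minEnclosingCircle(Q[:,:2].astype(np.float32)*1000);print('  encl',cc,r)
side captop 146 [0.5417 0.145  0.1515] mid [0.5398 0.1467 0.1549] ext [0.1132 0.0571 0.02  ]
  encl (544.8020629882812, 138.38502502441406) 59.43013381958008
side shoulder 375 [0.5405 0.1259 0.1065] mid [0.54   0.1297 0.1093] ext [0.1117 0.0799 0.0188]
  rect ((539.3814697265625, 145.8620147705078), (92.39419555664062, 89.5821533203125), 56.81233215332031)
  rect ((579.27978515625, 162.32369995117188), (193.77462768554688, 93.12228393554688), 37.16586685180664)
[0.54092198 0.15007433 0.11268721] [3.14007694e+00 2.28105877e-04 1.84761728e+00] [ 0.55494217  0.54564625 14.79742872] 0.060439988359770165can.py:10: RuntimeWarning: Mean of empty slice.
  print(n,nm,len(Q),Q.mean(0).round(4),'mid',((np.percentile(Q,1,0)+np.percentile(Q,99,0))/2).round(4),'ext',np.ptp(Q,0).round(4))
  ret = um.true_divide(
Traceback (most recent call last):
  File "can.py", line 10, in <module>
    print(n,nm,len(Q),Q.mean(0).round(4),'mid',((np.percentile(Q,1,0)+np.percentile(Q,99,0))/2).round(4),'ext',np.ptp(Q,0).round(4))
                                                 ~~~~~~~~~~~~~^^^^^^^
IndexError: index -1 is out of bounds for axis 0 with size 0
```

View pics/c4.png

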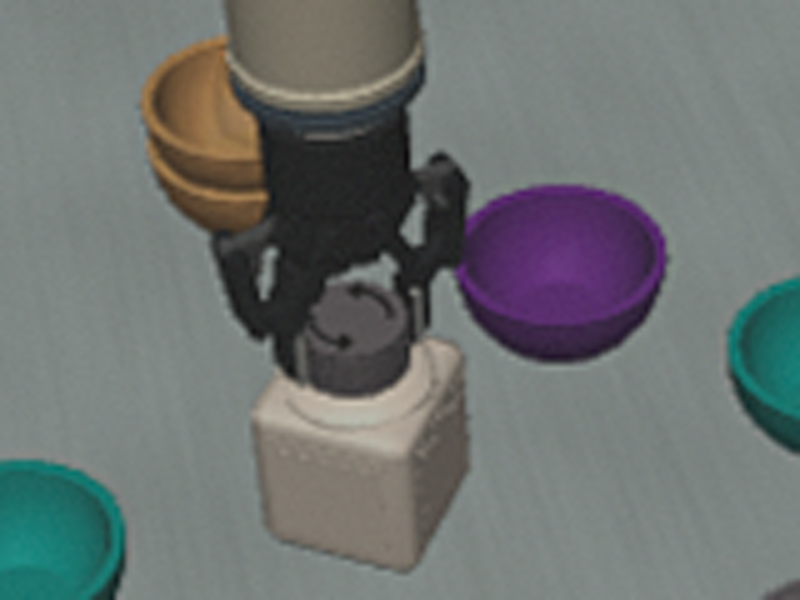

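>>> send_rows(
  plan=[
    [255,[0,0,-1],[0,0,0]],
    [255,[0,0,-1],[0,0,0]],
    [255,[0,0,-1],[0,0,0.08]],
    [255,[0,0,-1],[0,0,0.16]],
    [255,[0,0,-1],[0,0,0.24]],
    [255,[0,0,-1],[0,0,0.32]],
    [255,[0,0,-1],[0,0,0.32]],
  ],
)

```text
time_s: 15.12
eef_pos: [0.5416, 0.1501, 0.1123]
orientation: [3.139, 0.001, 2.169]
wrist_force: [0.2, 1.6, 21.5]
width: 0.0605
```

```bash
cat > l.py <<'E'
from h import *
import sys
t=sys.argv[1]
p,d=vision.snapshot("side");W=cloud("side",d)
m=(abs(W[...,0]-.54)<.1)&(abs(W[...,1]-.155)<.1)&(W[...,2]>.1)&(W[...,2]<.119)
hsv=cv2.cvtColor(p,cv2.COLOR_RGB2HSV);m&=(hsv[...,2]>100)
print('shoulder rect',cv2.minAreaRect(W[m][:,:2].astype(np.float32)*1000))
o=bot.get_obs();print(o['time_s'],o['eef_pos'],o['orientation'],o['wrist_force'],o['ft_torque'],o['width'])
cv2.imwrite(f"pics/{t}.png",cv2.resize(p[120:240,210:370,::-1],None,fx=5,fy=5,interpolation=2))
E
python3 l.py c5
```

```text
shoulder rect ((540.6026611328125, 146.84262084960938), (89.59746551513672, 91.90946197509766), 57.7124137878418)
15.175 [0.54156834 0.15017071 0.11224362] [3.13876873e+00 1.17303750e-03 2.16790944e+00] [ 0.78915154  1.33728647 21.39611482] [ 0.23417018 -0.00270158  0.05850993] 0.060186614863042484
```

View pics/c5.png

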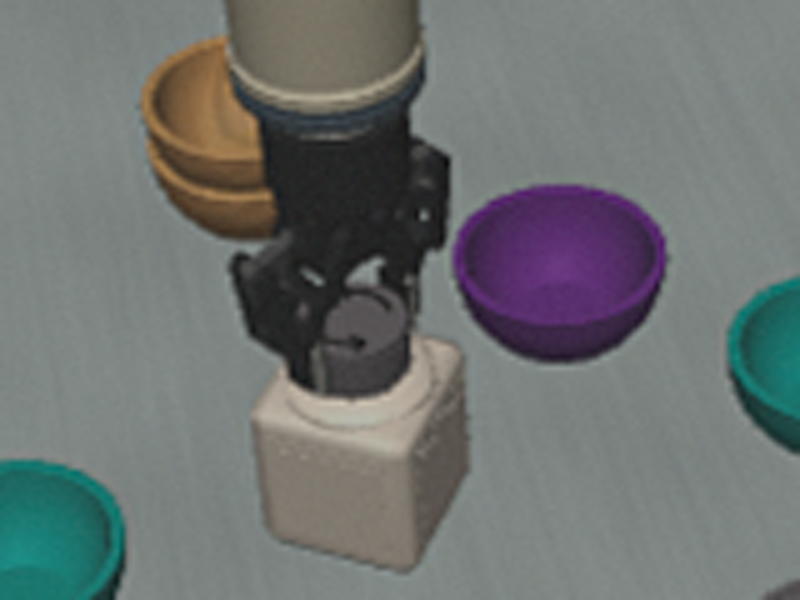

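The canister (corner at (408,572)) has not moved, while the cap arrow has turned with the gripper. Continuing the twist.

>>> send_rows(
  plan=[
    [255,[0,0,0],[0,0,0.1]],
    [255,[0,0,0],[0,0,0.2]],
    [255,[0,0,0],[0,0,0.3]],
    [255,[0,0,0],[0,0,0.4]],
    [255,[0,0,0],[0,0,0.5]],
    [255,[0,0,0],[0,0,0.6]],
    [255,[0,0,0],[0,0,0.7]],
    [255,[0,0,0],[0,0,0.75]],
    [255,[0,0,0],[0,0,0.75]],
  ],
)

```text
time_s: 16.3
eef_pos: [0.5423, 0.1506, 0.1123]
orientation: [3.139, 0.004, 2.918]
wrist_force: [3.4, 5.1, 17.7]
width: 0.0599
```

```bash
python3 l.py c6
```

```text
shoulder rect ((541.2697143554688, 146.6049041748047), (93.5297622680664, 88.82732391357422), 55.005252838134766)
16.35 [0.54229393 0.15057803 0.11233179] [3.13918358 0.00380319 2.91781786] [ 4.08619302  4.61089883 17.63157582] [ 0.85901846 -0.58836339  0.08161868] 0.0604468589970391
```

View pics/c6.png

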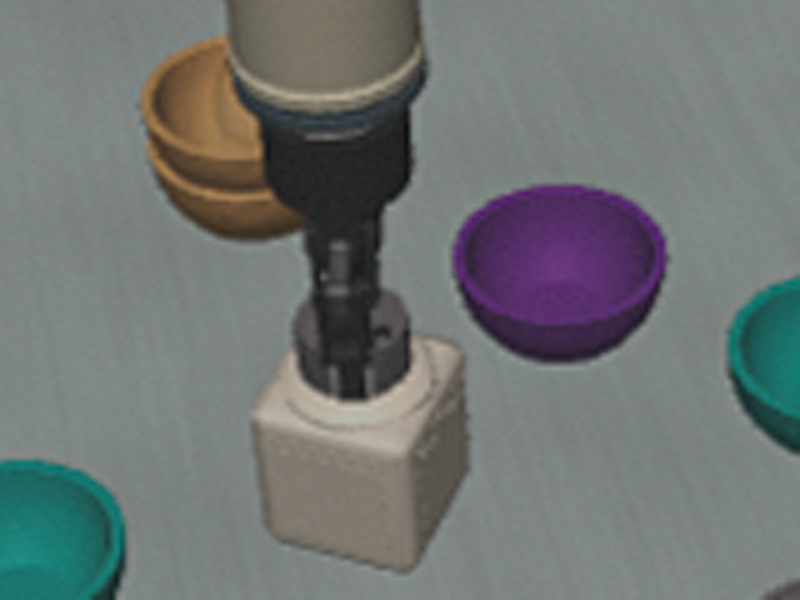

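>>> send_rows(
  plan=[
    [255,[0.5,0.5,0],[0,0,0]],
    [255,[0.5,0.5,3],[0,0,0]],
    [255,[0.5,0.5,6],[0,0,0]],
    [255,[0.5,0.5,9],[0,0,0]],
    [255,[0.5,0.5,11],[0,0,0]],
    [255,[0.5,0.5,11],[0,0,0]],
  ],
)

```text
time_s: 17.1
eef_pos: [0.5419, 0.1507, 0.1225]
orientation: [3.14, 0.002, 2.917]
wrist_force: [4.4, 3.0, 7.0]
width: 0.0604
```

```bash
python3 l.py c7
```

```text
shoulder rect ((540.7180786132812, 147.1564178466797), (91.13929748535156, 93.63843536376953), 59.4684944152832)
17.15 [0.54188811 0.15074693 0.12250665] [3.14018288e+00 1.83550243e-03 2.91751110e+00] [4.64164053 2.81490875 8.28410105] [ 0.52054079 -0.71571026 -0.08077209] 0.060025749108068537
```

View pics/c7.png

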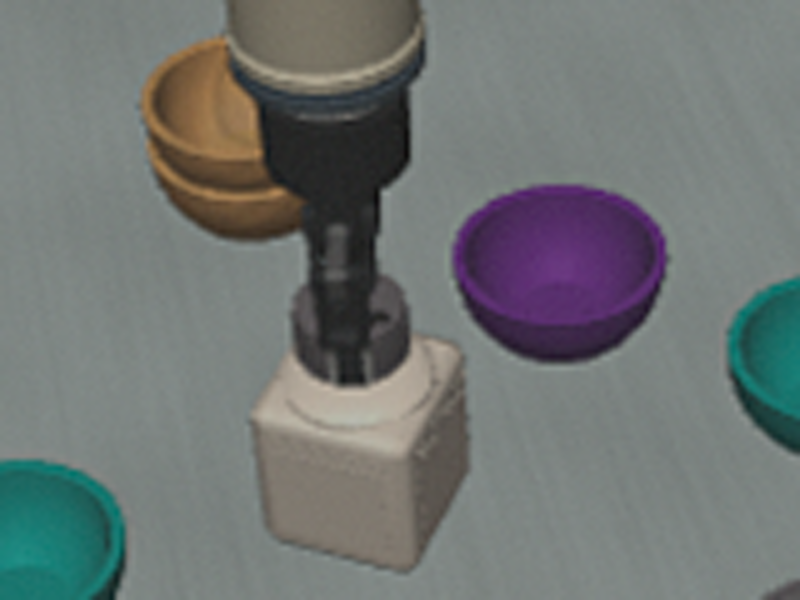

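>>> send_rows(
  plan=[
    [255,[0.6,0.4,0],[0,0,0]],
    [255,[0.6,0.4,2],[0,0,0]],
    [255,[0.6,0.4,4],[0,0,0]],
    [255,[0.6,0.4,4],[0,0,0]],
  ],
)

```text
time_s: 17.65
eef_pos: [0.5415, 0.1508, 0.1259]
orientation: [3.141, -0.0, 2.918]
wrist_force: [2.8, 0.9, -1.9]
width: 0.0605
```

```bash
python3 l.py c8
```

```text
shoulder rect ((539.4324340820312, 147.03460693359375), (89.86856842041016, 89.0936050415039), 56.587158203125)
17.7 [0.54151079 0.15080062 0.12583772] [ 3.14128638e+00 -1.64783385e-04  2.91751721e+00] [ 2.23481474  0.30058614 -2.55851954] [ 0.04215353 -0.32253862 -0.02777071] 0.06045794052362652
```

View pics/c8.png

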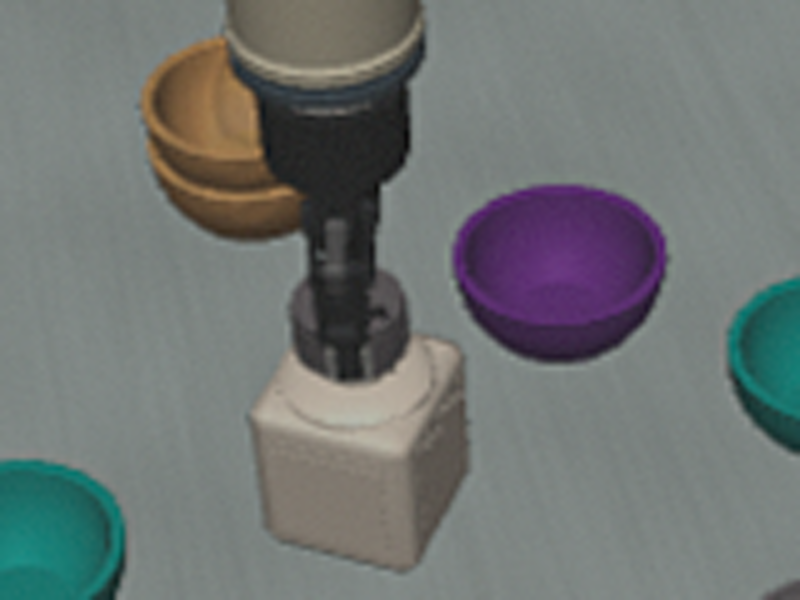

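>>> send_rows(
  plan=[
    [255,[0.2,0,3],[0,0,0]],
    [255,[0.2,0,6],[0,0,0]],
    [255,[0.2,0,6],[0,0,0]],
  ],
)

```text
time_s: 18.08
eef_pos: [0.5418, 0.1509, 0.1323]
orientation: [3.141, 0.0, 2.918]
wrist_force: [0.3, -0.2, 0.5]
width: 0.0603
```

```bash
python3 l.py c9
```

```text
shoulder rect ((540.2299194335938, 146.66513061523438), (90.81500244140625, 90.40226745605469), 58.60285186767578)
18.125 [0.54183474 0.15086307 0.13218326] [3.14105435e+00 2.48676402e-04 2.91752139e+00] [ 1.16356908  1.05980906 -0.08789117] [ 0.18367156 -0.13177595 -0.02256431] 0.06054583731196954
```

View pics/c9.png

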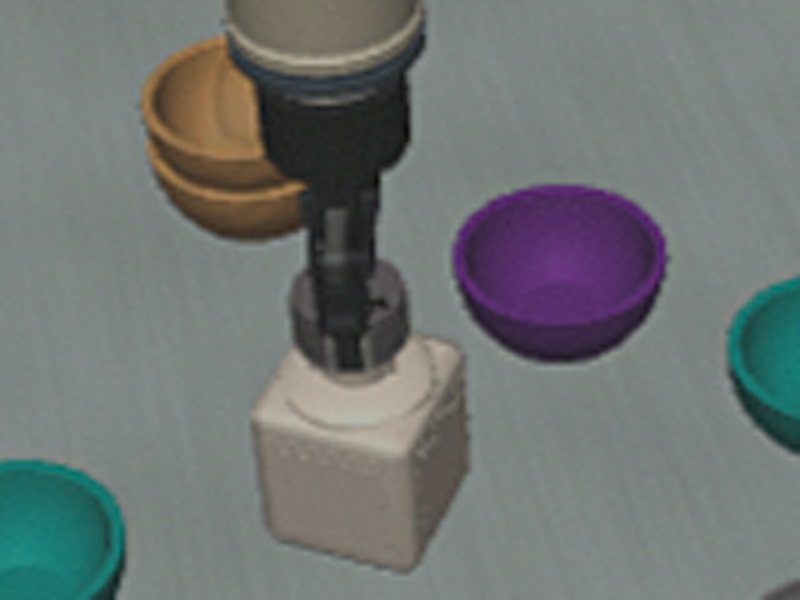

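>>> send_rows(
  plan=[
    [255,[0,0,5],[0,0,0]],
    [255,[0,0,12],[0,0,0]],
    [255,[0,0,22],[0,0,0]],
    [255,[0,0,36],[0,0,0]],
    [255,[0,0,52],[0,0,0]],
    [255,[0,0,70],[0,0,0]],
    [255,[0,0,86],[0,0,0]],
    [255,[0,0,95],[0,0,0]],
    [255,[0,0,97],[0,0,0]],
    [255,[0,0,97],[0,0,0]],
    [255,[0,0,97],[0,0,0]],
    [255,[0,0,97],[0,0,0]],
  ],
)

```text
time_s: 19.62
eef_pos: [0.5417, 0.1508, 0.2286]
orientation: [3.141, -0.001, 2.918]
wrist_force: [0.7, 0.4, -0.7]
width: 0.0603
```

```bash
python3 l.py c10; python3 - <<'E'
from h import *
for n in("side","top"):
    p,d=vision.snapshot(n);cv2.imwrite(f'pics/f{n}.png',p[:,:,::-1]);W=cloud(n,d)
    def q(lo,hi,r=.1): 
        m=(abs(W[...,0]-.54)<r)&(abs(W[...,1]-.15)<r)&(W[...,2]>lo)&(W[...,2]<hi);return W[m]
    Q=q(.130,.148,.06);print(n,'neck',len(Q), Q.mean(0) if len(Q) else'', cv2.minEnclosingCircle(Q[:,:2].astype(np.float32)*1000) if len(Q) else '')
    Q=q(.224,.262,.05);print(n,'cap',len(Q),Q.min(0) if len(Q) else '',Q.max(0) if len(Q) else '')
E
```

```text
shoulder rect ((540.028076171875, 146.67379760742188), (93.60507202148438, 89.39317321777344), 55.90873336791992)
19.675 [0.54174821 0.15082937 0.22865924] [ 3.14135247e+00 -3.92975866e-04  2.91756395e+00] [-0.40244933 -0.51007099 -0.93568956] [-0.00183194 -0.03765468 -0.0139516 ] 0.06020683029247901
side neck 128 [0.5408182  0.14663013 0.13565559] ((540.9041748046875, 147.42572021484375), 25.92987060546875)
side cap 333 [0.50851126 0.10260367 0.22707877] [0.57089453 0.17877309 0.26192899]
top neck 0  
top cap 7 [0.50744831 0.14976625 0.2440596 ] [0.50924544 0.15733365 0.26005975]
```

View pics/fside.png

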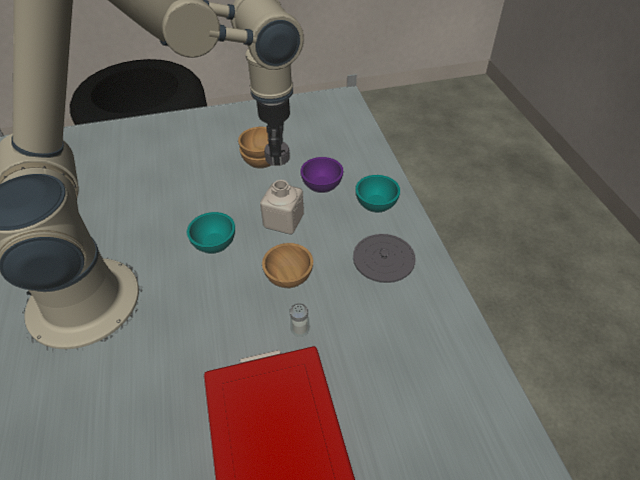

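View pics/c10.png

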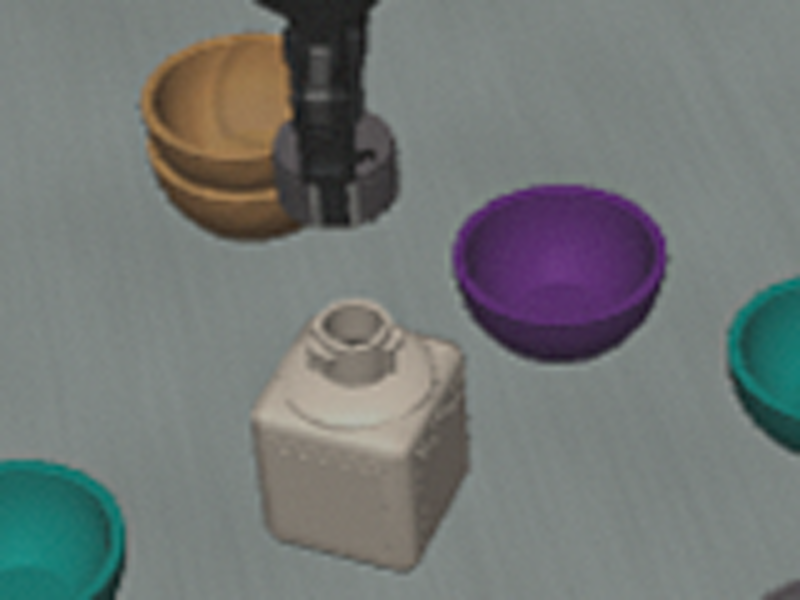

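Both views show the cap at about (277,153), level and above the open neck at (280,188). The canister has not moved, and the bowl is upright at (288,265).

```bash
python3 -c "
from bench import bot,order
o=bot.get_obs();print(o['time_s'],o['qd'].round(3));print(order.sign_off())"
```

```text
19.775 [-0.001 -0.002 -0.003 -0.     0.001  0.001]
the job is handed in; nothing more can be done
None
```

The job is done and handed in at about 19.8 s. The gripper is holding the cap level and still, about 90 mm above the open mouth.

- **Bowl:** I lifted it off by its rim, levelled it to about 1–2°, and set it upright on bare deck at about (0.515, -0.05). Contact with the deck peaked at about 21 N before I opened the fingers, so it was firmer than intended. It did not tip or slide visibly.
- **Cap:** I gripped it at 90 N, pushed it down about 7 mm with roughly 20 N, and turned it 61° anticlockwise. It came free and lifted straight off.
- **Canister:** In the side view it stands where it was, to within about 1–2 mm. Sideways forces of up to about 6 N acted on it during gripping and twisting. It shifted by about a pixel during the first part of the lift and then returned.
- **Surroundings:** All the other objects looked untouched in the last side view.
- **Disagreements and gaps:** The two cameras differed by about 1–3 mm, so I used the mean. At the end the top view of the mouth was blocked by the arm. That the cap is level and centred rests on the side view and the tool pose.

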